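Ease the long pearl paddle out of the covered rinse trough

TASK

Take the long pearl paddle by its orange handle and bring it out of the rinse trough through the opening between the two white covers: it is longer than the opening, so slide it back under one cover and tilt it, handle end up and out first, without forcing the paddle or the gripper against the trough. Then carry it to the blue mat and finish while still holding it there, still and about level, with its handle above the middle of the mat and the whole paddle at least 10 cm above the table. Do not put it down or let go, and leave everything else where it is.

Things in the scene. Friction and masses are not known exactly. Their poses are not given: they have to be found in the camera images.
- paddle_grip (a point): Grip point on the loose paddle's orange handle, half-way up it (13 mm above the paddle's underside). Handle 18 mm wide (x), 26 mm tall, 105 mm long (y), from 35 mm to -y of this point to 70 mm to +y. At the start the paddle lies flat on the trough floor, z up, roughly along the trough, handle towards the trough's +y, this point under the opening, both ends under the covers
- paddle_handle_end (a point): Middle of the end face of the orange handle, 70 mm to +y of the grip point, 13 mm above the paddle's underside. The whole paddle is 240 mm long along its y axis and about 120 g
- paddle_blade_end (a point): Tip of the paddle's flat white plastic blade, 170 mm to -y of the grip point, 2 mm above the paddle's underside. Blade 24 mm wide, 4 mm thick, flush with the handle's underside
- trough: Fixed steel trough, 160 (x) by 420 (y) by 50 mm high; walls and floor 5 mm; origin: centre of its underside, on the table. Fixed white covers (underside at 46 mm, top at 50 mm height) close both ends from 70 mm off centre outwards, leaving a central opening 140 mm long (y), 150 mm across (x). Inside, under the covers, it is free from y = -205 to +205 mm and 41 mm high
- mat: Fixed flat blue mat on the table, 180 mm (x) by 140 mm (y), 4 mm thick; origin at the centre of its underside
- jar: White closed jar, 64 mm across, 90 mm tall, loose; origin under its centre. Leave alone
- bowl: Blue bowl of pearls, 90 mm across, 40 mm tall, loose; origin under its centre. Leave alone
- shell0: Grey oyster shell lying dome up, 90 mm across, 19 mm tall, loose; origin under its centre. Leave alone
- shell1: A second grey oyster shell like the first. Leave alone
- tweezers: Steel tweezers lying on the grey towel, 130 mm long (x), 8 mm tall, loose; origin under the middle. Leave alone
- knife: Small knife with a yellow handle on the grey towel, 170 mm long (x), 16 mm tall, loose; origin underneath, where handle and blade meet. Leave alone
Things that resemble listed ones, but are neither listed nor needed, are in the scene too. Leave any red or turquoise look-alike of the part that bears paddle_grip alone.

How it is judged:
On the way, in this order (a step that is already met when the one before it is completed fails the run):
1. the held paddle is tilted: its handle end is up through the opening, at least 70 mm above the table, while its blade end is still below the covers (less than 46 mm above the table) (contact force between paddle and the fingers above 0.5 N and height (world z) of paddle_handle_end above 0.07 m and height (world z) of paddle_blade_end below 0.046 m), for 0.1 s.
2. the held paddle is wholly out of the trough: both ends more than 60 mm above the table, and it does not touch the trough (contact force between paddle and the fingers above 0.5 N and contact force between paddle and trough below 0.05 N and height (world z) of each of paddle_handle_end, paddle_blade_end above 0.06 m), for 0.2 s.
At the end, for the whole second after the job is handed in: The gripper still holds the paddle, with nothing else touching it: the grip point is within 50 mm (horizontally) of the mat's centre, both ends are at least 95 mm above the table, the paddle is within 0.3 rad of level, right side up, and still (under 30 mm/s) (contact force between paddle and the fingers above 0.5 N and contact force between paddle and trough below 0.05 N and contact force between paddle and mat below 0.05 N and contact force between paddle and jar below 0.05 N and contact force between paddle and bowl below 0.05 N and contact force between paddle and shell0 below 0.05 N and contact force between paddle and shell1 below 0.05 N and contact force between paddle and tweezers below 0.05 N and contact force between paddle and knife below 0.05 N and horizontal distance between paddle_grip and mat below 0.05 m and height (world z) of each of paddle_handle_end, paddle_blade_end above 0.095 m and angle between paddle_grip's own z axis and vertical below 0.3 rad and linear speed of paddle below 0.03 m/s); the arm keeps its last pose, push and grip.
It fails at once if a bystander (jar, bowl, shell, tweezers, knife) is shifted by more than 20 mm (distance of any of jar, bowl, shell0, shell1, tweezers, knife from where it was at the start of the episode above 0.02 m).
It fails at once if the paddle or the gripper is forced against the trough (over 30 N) (contact force between any of paddle, the fingers, the arm and trough above 30 N).
It also fails if it takes over 45 s, if anything falls off the work surface, if the arm or the gripper's body presses on something with over 40 N, if the wrist force passes 120 N, or if a joint passes its speed limit or range.

ROBOT

A 7-joint arm with a two-finger parallel gripper is mounted at the origin on the work surface. World frame = base frame: x ahead of the robot, y to its left, z up, the work surface at z = 0. Lengths are in m, angles in rad, forces in N, time in s.
With the tool pointing down it reaches from about 0.4 to 0.85 m from the base axis. Payload 10.4 kg.
Tool frame: the origin (TCP) lies at the very end of the fingers, on their centre line; the grasp point (between the pads) lies bot.hold_point_z behind it (bot.hold_point_z is the distance from the TCP to the grasp point, in m); z points along the fingers, y is the direction in which the jaws open and shut (so a half turn about z gives the same grasp; the last joint's range is limited). The gripper opens to 87 mm and grips with 3 to 60 N. Pads are 19 mm wide; open, the fingers measure 117 mm over their backs; the gripper's body (75 mm by 190 mm) begins 51 mm behind the grasp point.
Start: joints at [1.234, 0.332, -0.065, 1.46, 0.022, 1.35, -0.088], TCP at [0.193, -0.594, 0.223] pointing down, gripper open.
Joint ranges: [-2.6, 2.6], [-0.5, 2.12], [-1.47, 1.34], [0.16, 2.42], [-1.27, 4.41], [0.06, 2.06], [-2.6, 2.6]. Speed limits (rad/s): [2.22, 2.22, 2.79, 2.79, 3.14, 3.14, 3.14].

INTERFACE

Orientations are given as a rotation vector (axis times angle).
In Python, from plant import readout, eyes, order, bot gives the robot as it stands. The module is installed in compiled form; this text tells all that it offers.
- The arm moves only by the tool drive_tool, never from a script. Its argument "commands" is a list of rows, each a list of 2 entries, a list of its own where there are three numbers: the shift along the world's x, y, z in mm, then the turn about the world's z in rad. In form: [[[x, y, z], yaw], ...]. A call has 1 to 20 rows; each row shifts and turns the commanded pose from where the row before left it; what a row does not reach is not made up. A row lasts 1/12 s, in which the tool goes at most 41.7 mm and 7.16 degrees, less where a joint would pass 70% of its speed; a pose out of reach is approached as far as the arm can. A call is refused whole if a number of a shift passes 41.7 or a number of a turn 0.125, either way. A call with a gripper value outside its range is refused whole. "fingers" is the opening, from 0 (shut) to 1 (fully open), set as the call begins (left out, the last holds). The fingers move at their own pace and stop on an object; "newtons" is the grip in N (left out, the last holds). Time passes only in rows, so rows that do not move let the fingers close. It gives the time, the measured TCP pose, the force and the opening at its end, in the units of the state.
- readout.observe(): the state, without advancing time (a new reading comes with each control period).
- eyes.grab_frame(name): name is "side" or "top"; returns (picture, depth): 400x640x3 uint8, blue, green, red; 400x640 float32, m along the optical axis (not along the pixel's ray), 0 where there is no reading.
- eyes.calibration(name): a dict with "mtx" (3x3 intrinsics, pixels), "extrinsics" (4x4, takes a point from world to camera coordinates). Camera axes: x right, y down, z forward; pixel columns grow to the right and rows downward; lengths in m; the calibration is good to about 2 mm. A picture is of the moment at which its call begins. calibration takes no time and is no camera call.
- order.close_job(): hands the job in, once; it reports no verdict.
The state is a dict: "clock": time; "joints": joint angles; "joint_vel": joint speeds; "effort": joint torques, N m; "position": TCP position; "eef_rot": TCP orientation; "contact_force": force on the tool from outside, world axes, zero at the start; "torque": the same for the moment, N m; "opening": finger opening in m.
Only numpy, scipy, OpenCV 4.12 (cv2) and the standard library are available. Lean on these libraries where they do the work, as an engineer would, in place of code of your own. Each camera call takes 0.05 s, during which the arm holds its last target. There are 200 camera calls.

## Working session

There is one attempt and no reset: what is moved stays moved. The work goes in short steps, Python scripts to look and compute and a tool call to move; the robot and the scene stay as the last step left them, time stands still between calls to the robot, and variables do not carry over. Pictures are saved under pics/ and viewed, on a budget of 10 in all, crops included, one or two more only if the job needs it, and the job is handed in when it is done.

Besides the shell and the picture viewer there is one more tool, called after ">>>" as name(argument=value, ...), one argument or row to a line, values as JSON. drive_tool: Moves the arm, as the interface text tells. Its arguments: {"type":"object","properties":{"commands":{"type":"array"},"fingers":{"type":"number"},"newtons":{"type":"number"}},"required":["commands"]}

```bash
mkdir -p pics; cat > h.py <<'E'
import numpy as np,cv2
from plant import readout,eyes,order,bot
def grab(n,f):
    p,d=eyes.grab_frame(n); cv2.imwrite('pics/'+f+'.png',p); np.save('pics/'+f+'.npy',d); return p,d
def world(n,d,u,v):
    c=eyes.calibration(n);K=c['mtx'];E=np.linalg.inv(c['extrinsics'])
    u=np.asarray(u);v=np.asarray(v);z=d[v,u]
    P=np.stack([(u-K[0,2])/K[0,0]*z,(v-K[1,2])/K[1,1]*z,z,np.ones_like(z)],-1)
    return (P@E.T)[...,:3]
E
python3 - <<'E'
from h import *
a,_=grab('top','t0');b,_=grab('side','s0')
print(readout.observe(),bot.hold_point_z)
for n in('top','side'):
    E=np.linalg.inv(eyes.calibration(n)['extrinsics']);print(n,E.round(3))
E
```

```text
{'clock': 0.1, 'joints': array([ 1.23438932,  0.33276965, -0.06470258,  1.46083449,  0.02160442,
        1.34988339, -0.08850574]), 'joint_vel': array([ 4.28619209e-04, -9.98691640e-05,  6.15691356e-05, -2.16127096e-03,
        2.69862391e-03, -5.73712715e-04,  1.15812562e-03]), 'effort': array([ 1.93050051e-03, -6.24545002e+01,  2.48589524e-02, -3.90720248e+01,
       -6.15362730e-02,  3.66723526e-02,  8.53989263e-05]), 'position': array([ 0.19282214, -0.59416536,  0.22186877]), 'eef_rot': array([-3.10183699e+00, -4.90748790e-01,  3.82393784e-04]), 'contact_force': array([ 0.57351484, -0.46579821, -0.40249897]), 'torque': array([ 0.0058623 ,  0.026007  , -0.00227884]), 'opening': 0.08693374344341158} 0.0187
top [[-0.013 -0.994  0.108  0.259]
 [-1.     0.016  0.021 -0.017]
 [-0.023 -0.108 -0.994  1.392]
 [ 0.     0.     0.     1.   ]]
side [[-0.676 -0.518  0.524 -0.446]
 [-0.737  0.463 -0.493  0.844]
 [ 0.013 -0.719 -0.695  1.233]
 [ 0.     0.     0.     1.   ]]
```

View pics/t0.png

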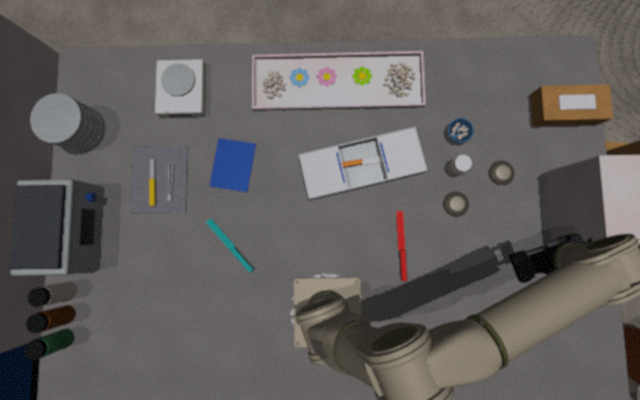

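View pics/s0.png

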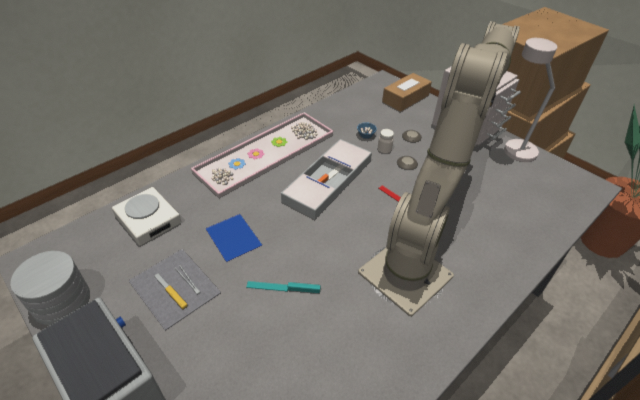

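The top view shows the trough around (362,163), with the orange handle at about (345–365,162). The mat is at (233,165), and the jar, bowl and shells are at columns 445–510. The side view agrees. Next I'll zoom in and measure.

```bash
python3 - <<'E'
from h import *
p=cv2.imread('pics/t0.png');d=np.load('pics/t0.npy')
cv2.imwrite('pics/t0c.png',cv2.resize(p[115:210,290:440],None,fx=5,fy=5,interpolation=cv2.INTER_CUBIC))
h=cv2.cvtColor(p,cv2.COLOR_BGR2HSV)
def pts(m,n='top',dd=d):
    v,u=np.nonzero(m&(dd>0));return world(n,dd,u,v)
V,U=np.mgrid[0:400,0:640]
W=world('top',d,U,V)
roi=(U>285)&(U<440)&(V>115)&(V<210)
cov=roi&(W[...,2]>.040)&(W[...,2]<.06)&(d>0)
P=W[cov];r=cv2.minAreaRect((P[:,:2]*1000).astype(np.float32));print('trough',r,cv2.boxPoints(r),np.median(P[:,2]))
org=roi&(h[...,0]<18)&(h[...,1]>150)&(h[...,2]>100)
P=W[org];print('handle',len(P),P.mean(0),P.min(0),P.max(0),cv2.minAreaRect((P[:,:2]*1000).astype(np.float32)),np.percentile(P[:,2],[5,50,95]))
mat=(U>200)&(U<265)&(V>130)&(V<200)&(h[...,0]>105)&(h[...,0]<130)&(h[...,1]>150)
P=W[mat];print('mat',cv2.minAreaRect((P[:,:2]*1000).astype(np.float32)),np.median(P[:,2]))
# side
ps=cv2.imread('pics/s0.png');ds=np.load('pics/s0.npy');hs=cv2.cvtColor(ps,cv2.COLOR_BGR2HSV)
m=(hs[...,0]<18)&(hs[...,1]>150)&(hs[...,2]>100)&(U>300)&(U<350)&(V>160)&(V<195)
P=pts(m,'side',ds);print('side handle',len(P),P.mean(0),P.min(0),P.max(0))
E
```

```text
trough ((509.83538818359375, -128.23916625976562), (161.77877807617188, 420.7485656738281), 12.692322731018066) [[ 384.70013    59.221764]
 [ 477.14508  -351.2454  ]
 [ 634.97064  -315.7001  ]
 [ 542.5257     94.76706 ]] 0.04931528005156438
handle 68 [ 0.50896455 -0.09401759  0.02883504] [ 0.49967499 -0.12353145  0.01314844] [ 0.5195285  -0.06329551  0.03526127] ((509.41656494140625, -93.75477600097656), (12.858059883117676, 61.63705062866211), 7.811888694763184) [0.02268273 0.02918584 0.03376695]
mat ((449.5043029785156, 177.57632446289062), (507.35797119140625, 196.32464599609375), 66.81365966796875) 0.0034885924738504714
side handle 33 [ 0.50983976 -0.10317752  0.02887521] [ 0.50011107 -0.13055506  0.01898602] [ 0.52338358 -0.0762947   0.03623927]
```

View pics/t0c.png

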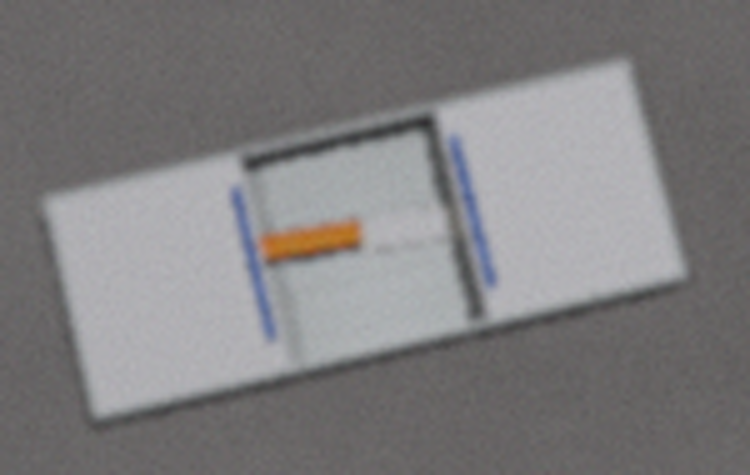

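>>> drive_tool(
  commands=[
    [[8, 12.5, 0], 0.035],
    [[15.8, 25.1, -3], 0.07],
    [[15.8, 25.1, -3], 0.07],
    [[15.8, 25.1, -3], 0.07],
    [[15.8, 25.1, -3], 0.07],
    [[15.8, 25.1, -3], 0.07],
    [[15.8, 25.1, -3], 0.07],
    [[15.8, 25.1, -3], 0.07],
    [[15.8, 25.1, -3], 0.07],
    [[15.8, 25.1, -3], 0.07],
    [[15.8, 25.1, -3], 0.07],
    [[15.8, 25.1, -3], 0.07],
    [[15.8, 25.1, -3], 0.07],
    [[15.8, 25.1, -3], 0.07],
    [[15.8, 25.1, -3], 0.07],
    [[15.8, 25.1, -3], 0.07],
    [[15.8, 25.1, -3], 0.07],
    [[15.8, 25.1, -3], 0.07],
    [[15.8, 25.1, -3], 0.07],
    [[15.8, 25.1, -3], 0.07],
  ],
  fingers=0.55,
  newtons=8,
)

```text
clock: 1.77
position: [0.5015, -0.1038, 0.1653]
eef_rot: [-2.094, -2.342, 0.0]
contact_force: [0.6, -0.6, 1.0]
opening: 0.0474
```

>>> drive_tool(
  commands=[
    [[7.8, 12.6, -3], 0.036],
    [[0, 0, -10], 0],
    [[0, 0, -15], 0],
    [[0, 0, -15], 0],
    [[0, 0, 0], 0],
    [[0, 0, 0], 0],
  ],
)

```text
clock: 2.27
position: [0.5079, -0.0934, 0.1219]
eef_rot: [-2.057, -2.372, 0.002]
contact_force: [1.2, -0.0, 0.9]
opening: 0.0479
```

```bash
python3 - <<'E'
from h import *
from scipy.spatial.transform import Rotation as R
s=readout.observe();print(s['clock'],s['position'],R.from_rotvec(s['eef_rot']).as_matrix().round(4),s['opening'],s['joints'])
a,_=grab('top','t1');b,_=grab('side','s1')
A=cv2.resize(a[100:220,280:440],(800,600),interpolation=cv2.INTER_CUBIC)[:300*2]
B=b[110:240,250:400]
cv2.imwrite('pics/c1.png',np.hstack([cv2.resize(a[105:225,290:440],(400,320)),cv2.resize(B,(400,320))]))
E
```

```text
2.2667 [ 0.5079326  -0.09341638  0.12186896] [[-1.417e-01  9.899e-01 -2.000e-03]
 [ 9.899e-01  1.418e-01  3.000e-04]
 [ 5.000e-04 -2.000e-03 -1.000e+00]] 0.04794811858816467 [ 0.65129873  0.23708581 -0.62202041  1.84101093  0.15294326  1.1134224
  0.11663036]
```

View pics/c1.png

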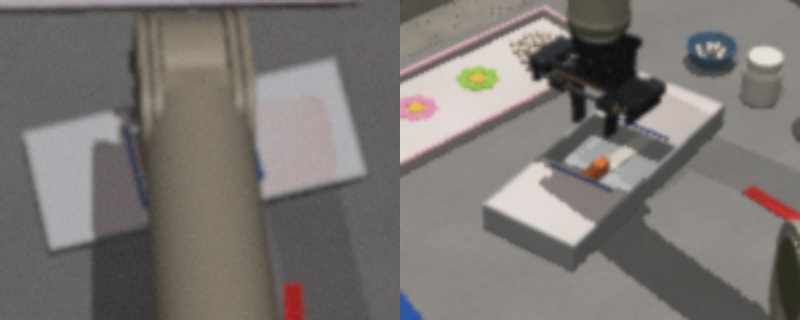

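The top camera is now blocked by the arm. The side view, with the handle at about (600,168) in the crop, shows the open jaws lined up over it. I'll descend and grip.

>>> drive_tool(
  commands=[
    [[0.5, 0, -10], 0],
    [[0.5, 0, -18], 0],
    [[0, 0, -18], 0],
    [[0, 0, -18], 0],
    [[0, 0, -18], 0],
    [[0, 0, -12], 0],
    [[0, 0, -10], 0],
    [[0, 0, -5], 0],
    [[0, 0, -3], 0],
    [[0, 0, 0], 0],
    [[0, 0, 0], 0],
  ],
)

```text
clock: 3.28
position: [0.5104, -0.0925, 0.0111]
eef_rot: [2.055, 2.375, 0.001]
contact_force: [0.9, 0.4, 0.1]
opening: 0.0477
```

>>> drive_tool(
  commands=[
    [[0, 0, 0], 0],
    [[0, 0, 0], 0],
    [[0, 0, 0], 0],
    [[0, 0, 0], 0],
    [[0, 0, 0], 0],
    [[0, 0, 0], 0],
  ],
  fingers=0,
  newtons=8,
)

```text
clock: 3.78
position: [0.5102, -0.0925, 0.0107]
eef_rot: [2.056, 2.375, 0.001]
contact_force: [-0.1, 1.2, 0.1]
opening: 0.0182
```

>>> drive_tool(
  commands=[
    [[0, 0, 3], 0],
    [[0, 0, 3], 0],
    [[0.6, -3, 0], 0],
    [[1.2, -5.5, 0], 0.01],
    [[1.4, -6.2, 0], 0.011],
    [[1.4, -6.2, 0], 0.011],
    [[1.4, -6.2, 0], 0.011],
    [[1.4, -6.2, 0], 0.011],
    [[1.4, -6.2, 0], 0.011],
    [[1.4, -6.2, 0], 0.011],
    [[1.2, -5.3, 0], 0],
    [[0.9, -4, 0], 0],
    [[0.4, -2, 0], 0],
    [[0, 0, 0], 0],
    [[0, 0, 0], 0],
  ],
)

```text
clock: 5.03
position: [0.5227, -0.1493, 0.0166]
eef_rot: [-1.964, -2.452, -0.0]
contact_force: [-0.8, 1.1, -0.2]
opening: 0.018
```

```bash
python3 - <<'E'
from h import *
b,_=grab('side','s2')
print(readout.observe()['contact_force'])
cv2.imwrite('pics/c2.png',cv2.resize(b[110:230,260:400],(700,600),interpolation=cv2.INTER_CUBIC))
E
```

```text
[ 0.18819774  0.85056137 -1.26646911]
```

View pics/c2.png

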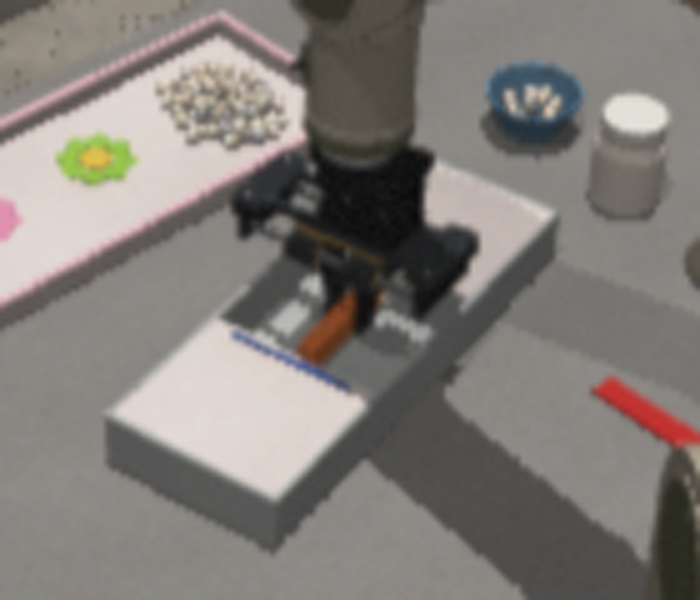

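The side view shows the handle held, with its end near (310,350), close to the near (+y) cover edge. I'll measure that clearance.

```bash
cat >> h.py <<'E'
ex=np.array([.9756,.2197]);ey=np.array([-.2197,.9756]);C=np.array([.510,-.128])
def handle(f,box):
    p=cv2.imread(f'pics/{f}.png');d=np.load(f'pics/{f}.npy');h=cv2.cvtColor(p,cv2.COLOR_BGR2HSV)
    V,U=np.mgrid[0:400,0:640];u0,u1,v0,v1=box
    m=(h[...,0]<18)&(h[...,1]>140)&(h[...,2]>70)&(U>u0)&(U<u1)&(V>v0)&(V<v1)&(d>0)
    v,u=np.nonzero(m);P=world('side',d,u,v);q=P[:,:2]-C
    return np.c_[q@ex,q@ey,P[:,2]]*1000
E
python3 - <<'E'
from h import *
Q=handle('s2',(310,350,160,190));print(len(Q));print(Q[np.argsort(Q[:,1])].round().astype(int)[::2].tolist())
q=np.array([.5227,-.1493])-C;print(q@ex,q@ey)
E
```

```text
73
[[8, -27, 39], [6, -24, 36], [11, -16, 34], [6, -16, 42], [3, -12, 41], [2, -11, 37], [10, -9, 34], [0, -8, 35], [-1, -6, 26], [3, -5, 19], [3, -4, 41], [6, -2, 36], [0, -1, 29], [-1, 1, 37], [2, 4, 26], [10, 7, 35], [13, 9, 35], [-3, 11, 39], [6, 13, 36], [10, 13, 34], [-2, 16, 21], [2, 17, 14], [1, 19, 21], [1, 19, 38], [0, 21, 34], [-2, 24, 32], [1, 27, 38], [-1, 31, 36], [-3, 33, 34], [0, 35, 39], [9, 37, 36], [-2, 38, 26], [7, 40, 33], [2, 41, 37], [4, 44, 28], [3, 46, 35], [4, 51, 38]]
0.007710510000000047 -0.023570469999999996
```

>>> drive_tool(
  commands=[
    [[0, 0, 4], 0],
    [[0, 0, 5], 0],
    [[0, 0, 5], 0],
    [[0, 0, 5], 0],
    [[0, 0, 4], 0],
    [[0, 0, 3], 0],
    [[0, 0, 2], 0],
    [[0, 0, 2], 0],
    [[0, 0, 2], 0],
    [[0, 0, 2], 0],
    [[0, 0, 2], 0],
    [[0, 0, 0], 0],
    [[0, 0, 0], 0],
  ],
)

```text
clock: 6.17
position: [0.5227, -0.1494, 0.0526]
eef_rot: [1.964, 2.452, 0.0]
contact_force: [-0.1, -0.1, -1.1]
opening: 0.0178
```

>>> drive_tool(
  commands=[
    [[0, 0, 1.5], 0],
    [[0, 0, 1.5], 0],
    [[0, 0, 1.5], 0],
    [[0, 0, 1.5], 0],
    [[0, 0, 0], 0],
    [[0, 0, 0], 0],
  ],
)

```text
clock: 6.67
position: [0.5228, -0.1494, 0.0588]
eef_rot: [1.964, 2.452, 0.0]
contact_force: [0.2, -1.1, -2.1]
opening: 0.0177
```

```bash
python3 - <<'E'
from h import *
b,_=grab('side','s3')
s=readout.observe();print(s['contact_force'],s['torque'],s['position'])
Q=handle('s3',(300,355,140,190));print(len(Q));print(Q[np.argsort(Q[:,1])].round().astype(int)[::2].tolist())
cv2.imwrite('pics/c3.png',cv2.resize(b[110:230,260:400],(700,600),interpolation=cv2.INTER_CUBIC))
E
```

```text
[ 0.23832371 -0.6670232  -0.75673766] [ 0.02907904 -0.10243112 -0.03298755] [ 0.52279835 -0.14941028  0.05872988]
75
[[13, -32, 76], [10, -19, 80], [1, -13, 84], [3, -10, 85], [8, -9, 83], [1, -7, 83], [-5, -5, 82], [0, -5, 75], [3, -2, 85], [17, -1, 79], [-4, 2, 86], [0, 2, 74], [9, 4, 86], [1, 7, 67], [-5, 10, 77], [-1, 10, 75], [12, 13, 86], [-3, 14, 68], [0, 18, 90], [4, 18, 88], [-2, 20, 72], [1, 22, 81], [-1, 25, 69], [-3, 27, 77], [2, 28, 70], [0, 30, 68], [5, 31, 92], [-2, 34, 82], [6, 36, 94], [10, 37, 82], [0, 38, 72], [14, 39, 77], [-1, 39, 89], [13, 40, 83], [3, 40, 68], [3, 41, 84], [6, 43, 73], [6, 43, 79]]
```

View pics/c3.png

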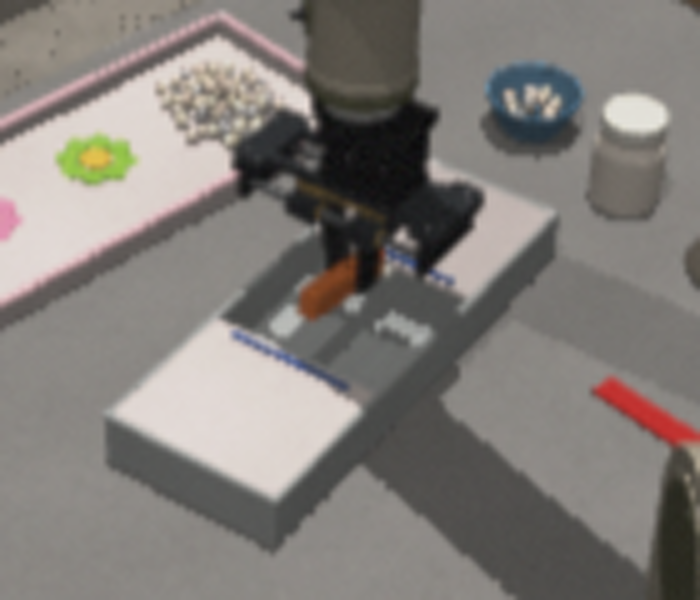

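The handle has tilted up by about 0.22 rad with its end near 80 mm, and it is clear of the near cover edge with low forces. I'll firm up the grip and slide it out along its own axis.

>>> drive_tool(
  commands=[
    [[0, 0, 0], 0],
    [[0, 0, 0], 0],
    [[-0.4, 1.8, 0], 0],
    [[-0.8, 3.5, 0.3], 0],
    [[-1.6, 7, 1.1], 0],
    [[-1.6, 7, 1.1], 0],
    [[-1.6, 7, 1.1], 0],
    [[-1.6, 7, 1.1], 0],
    [[-1.6, 7, 1.1], 0],
    [[-1.6, 7, 1.1], 0],
    [[-1.6, 7, 1.1], 0],
    [[-1.6, 7, 1.1], 0],
    [[-0.8, 3.5, 0.6], 0],
    [[0, 0, 0], 0],
  ],
  newtons=25,
)

```text
clock: 7.88
position: [0.5078, -0.0836, 0.0685]
eef_rot: [1.962, 2.453, 0.0]
contact_force: [0.3, -0.1, -1.7]
opening: 0.0175
```

```bash
python3 - <<'E'
from h import *
b,_=grab('side','s4')
s=readout.observe();print(s['contact_force'],s['torque'],s['position'])
Q=handle('s4',(270,345,130,190));print(len(Q));print(Q[np.argsort(Q[:,1])].round().astype(int)[::3].tolist())
cv2.imwrite('pics/c4.png',cv2.resize(b[110:230,250:390],(700,600),interpolation=cv2.INTER_CUBIC))
E
```

```text
[ 0.10954037  0.50113865 -1.49736227] [ 0.01001844 -0.04741749 -0.01562011] [ 0.50788254 -0.08442005  0.06840265]
77
[[-1, 17, 69], [3, 48, 88], [13, 53, 87], [1, 58, 81], [-2, 61, 80], [11, 64, 96], [5, 65, 94], [-3, 70, 86], [1, 71, 80], [9, 74, 94], [1, 78, 80], [5, 79, 94], [-1, 81, 89], [0, 86, 92], [-2, 89, 100], [-1, 94, 77], [-1, 95, 88], [2, 96, 82], [10, 99, 101], [3, 102, 101], [11, 105, 94], [1, 105, 90], [9, 106, 101], [-2, 109, 83], [2, 110, 82], [10, 111, 84]]
```

View pics/c4.png

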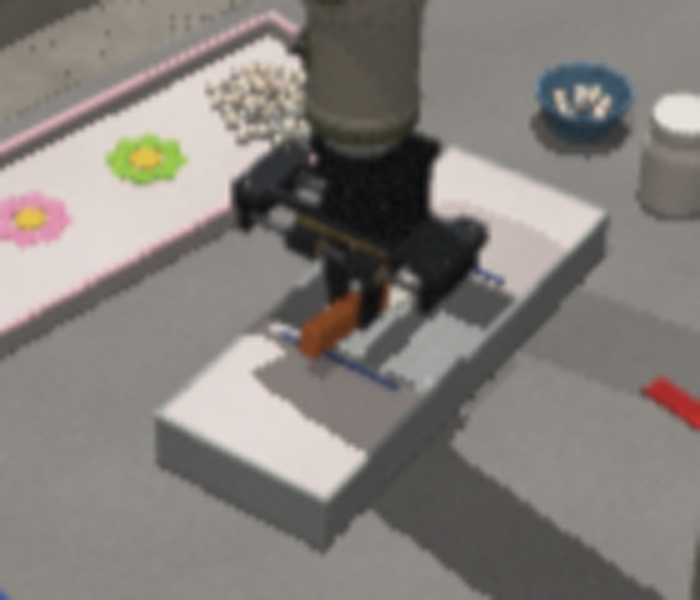

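>>> drive_tool(
  commands=[
    [[-0.8, 3.5, 0.5], 0],
    [[-1.6, 7, 1.1], 0],
    [[-1.6, 7, 1.1], 0],
    [[-1.6, 7, 1.1], 0],
    [[-1.6, 7, 1.1], 0],
    [[-1.6, 7, 1.1], 0],
    [[-1.6, 7, 1.1], 0],
    [[-1.6, 7, 1.1], 0],
    [[-1.6, 7, 1.1], 0],
    [[-1.6, 7, 1.1], 0],
    [[-0.8, 3.5, 2], 0],
    [[0, 0, 5], 0],
    [[0, 0, 10], 0],
    [[0, 0, 15], 0],
    [[0, 0, 20], 0],
    [[0, 0, 20], 0],
    [[0, 0, 20], 0],
    [[0, 0, 10], 0],
    [[0, 0, 0], 0],
    [[0, 0, 0], 0],
  ],
)

```text
clock: 9.6
position: [0.492, -0.0151, 0.1807]
eef_rot: [1.964, 2.451, 0.0]
contact_force: [0.1, 0.8, -1.6]
opening: 0.0179
```

```bash
python3 - <<'E'
from h import *
b,_=grab('side','s5')
s=readout.observe();print(s['contact_force'],s['torque'],s['position'],s['joints'])
Q=handle('s5',(240,340,80,190));print(len(Q));print(Q[np.argsort(Q[:,1])].round().astype(int)[::3].tolist())
cv2.imwrite('pics/c5.png',cv2.resize(b[80:230,230:405],(700,600),interpolation=cv2.INTER_CUBIC))
E
```

```text
[-0.36070176 -0.72676499 -1.30652239] [ 0.00874755 -0.13006333  0.05922182] [ 0.49144383 -0.01503135  0.17994397] [ 0.6019546   0.1239282  -0.70274273  1.83075725  0.08527209  1.21799706
  0.09300043]
92
[[-4, 88, 193], [8, 110, 198], [5, 121, 201], [-3, 125, 199], [5, 127, 205], [-1, 129, 191], [2, 131, 204], [9, 134, 203], [4, 135, 202], [-3, 137, 188], [0, 140, 189], [6, 144, 207], [0, 146, 202], [-5, 148, 205], [3, 149, 207], [-4, 152, 194], [-2, 156, 191], [0, 158, 210], [-1, 160, 193], [1, 164, 200], [4, 165, 212], [-3, 169, 196], [4, 172, 217], [-2, 173, 193], [10, 175, 208], [-4, 176, 215], [4, 178, 212], [3, 179, 195], [11, 180, 197], [6, 181, 200], [4, 183, 211]]
```

View pics/c5.png

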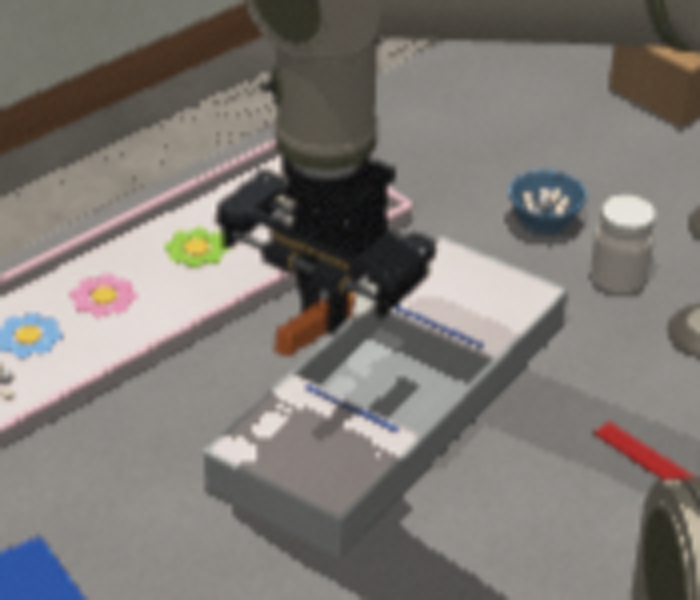

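The paddle is out and lifted: the handle end is near (285,345) and the opening is empty. Next I'll carry it to the mat.

>>> drive_tool(
  commands=[
    [[-1, 4.5, 0], 0],
    [[-2, 9, 0], 0],
    [[-3, 13.5, 0], 0],
    [[-3, 14, 0], 0],
    [[-3, 14, 0], 0],
    [[-3, 14, 0], 0],
    [[-3, 14, 0], 0],
    [[-3, 14, 0], 0],
    [[-3, 14, 0], 0],
    [[-3, 14, 0], 0],
    [[-3, 14, 0], 0],
    [[-3, 14, 0], 0],
    [[-3, 14, 0], 0],
    [[-2.5, 12, 0], 0],
    [[-1.5, 8, 0], 0],
    [[-1, 4.5, 0], 0],
    [[-0.5, 1.5, 0], 0],
    [[0, 0, 0], 0],
    [[0, 0, 0], 0],
    [[0, 0, 0], 0],
  ],
)

```text
clock: 11.32
position: [0.4505, 0.1776, 0.1806]
eef_rot: [1.965, 2.451, -0.0]
contact_force: [0.6, -0.7, -1.6]
opening: 0.0182
```

```bash
python3 - <<'E'
from h import *
b,_=grab('side','s6')
s=readout.observe();print(s['clock'],s['contact_force'],s['position'],s['opening'],abs(s['joint_vel']).max())
Q=handle('s6',(150,340,80,250));Q=Q[(Q[:,2]>150)];print(len(Q))
# side-facing face: fit upper envelope per bin
b0=np.arange(Q[:,1].min(),Q[:,1].max()-5,6)
t=[(y+3,np.percentile(Q[(Q[:,1]>=y)&(Q[:,1]<y+6),2],92),np.percentile(Q[(Q[:,1]>=y)&(Q[:,1]<y+6),2],8)) for y in b0 if ((Q[:,1]>=y)&(Q[:,1]<y+6)).sum()>4]
t=np.array(t);print(t.round());print('slopes',np.polyfit(t[:,0],t[:,1],1)[0],np.polyfit(t[:,0],t[:,2],1)[0])
cv2.imwrite('pics/c6.png',cv2.resize(b[80:320,150:430],(700,600),interpolation=cv2.INTER_CUBIC))
E
```

```text
11.3667 [-0.26453095 -0.50499747 -0.26918545] [0.45055015 0.17764381 0.18063143] 0.017776531346828307 0.0026453192307986343
112
[[324. 206. 189.]
 [330. 207. 186.]
 [336. 207. 187.]
 [342. 208. 189.]
 [348. 212. 195.]
 [354. 211. 194.]
 [360. 214. 196.]
 [366. 213. 193.]
 [372. 214. 202.]
 [378. 210. 195.]]
slopes 0.13755628464090658 0.21355747136915032
```

View pics/c6.png

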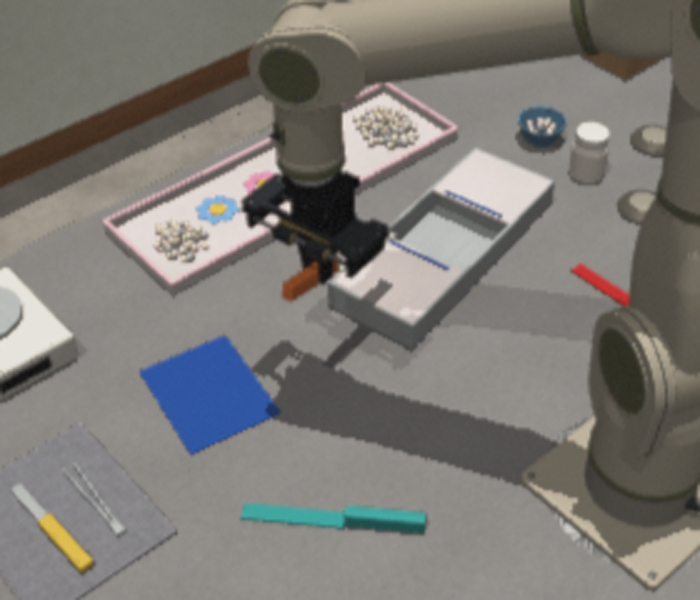

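The view shows the handle at about (300,285) and short of the mat at (210,395). My first mat fit was 507 mm wide where it should be 180, so outliers had spoiled it. I'll redo it with the largest blob.

```bash
python3 - <<'E'
from h import *
for n,f,bx in(('top','t0',(200,265,130,200)),('side','s0',(195,270,205,265))):
    p=cv2.imread(f'pics/{f}.png');d=np.load(f'pics/{f}.npy');h=cv2.cvtColor(p,cv2.COLOR_BGR2HSV)
    m=cv2.inRange(h,(105,120,40),(130,255,255))
    k=np.zeros_like(m);k[bx[2]:bx[3],bx[0]:bx[1]]=255;m&=k
    _,L,S,_=cv2.connectedComponentsWithStats(m);i=1+S[1:,4].argmax()
    v,u=np.nonzero((L==i)&(d>0));P=world(n,d,u,v);ok=abs(P[:,2]-.004)<.02;P=P[ok]
    print(n,S[i],ok.mean(),np.median(P,0),cv2.minAreaRect((P[:,:2]*1000).astype(np.float32)))
E
```

```text
top [ 210  139   46   53 1834] 1.0 [0.51421343 0.33413289 0.00342988] ((516.1784057617188, 334.42413330078125), (137.6558074951172, 177.60546875), 80.28724670410156)
side [ 206  215   56   46 1446] 1.0 [0.51216739 0.33783172 0.00534852] ((517.2948608398438, 335.161376953125), (138.25418090820312, 180.6491241455078), 80.30537414550781)
```

>>> drive_tool(
  commands=[
    [[2, 4, 0], 0],
    [[4, 9, 0], 0],
    [[5, 12, 0], 0],
    [[5, 12, 0], 0],
    [[5, 12, 0], 0],
    [[5, 12, 0], 0],
    [[5, 12, 0], 0],
    [[5, 12, 0], 0],
    [[5, 12, 0], 0],
    [[5, 12, 0], 0],
    [[5, 12, 0], 0],
    [[5, 12, 0], 0],
    [[5, 12, 0], 0],
    [[3, 7, 0], 0],
    [[2, 5, 0], 0],
    [[0, 0, 0], 0],
    [[0, 0, 0], 0],
    [[0, 0, 0], 0],
    [[0, 0, 0], 0],
    [[0, 0, 0], 0],
  ],
)

```text
clock: 13.03
position: [0.5165, 0.3347, 0.1808]
eef_rot: [1.965, 2.451, 0.0]
contact_force: [-0.3, -0.1, -1.0]
opening: 0.0179
```

```bash
python3 - <<'E'
from h import *
b,_=grab('side','s7');grab('top','t7')
s=readout.observe();print(s['clock'],s['contact_force'],s['position'],s['opening'],abs(s['joint_vel']).max())
cv2.imwrite('pics/c7.png',cv2.resize(b[90:330,110:390],(700,600),interpolation=cv2.INTER_CUBIC))
Q=handle('s7',(110,330,80,300));Q=Q[Q[:,2]>150]
# least squares on points lying on the side-lit face (x' < 0) : covariance direction
t=[]
for y in np.arange(Q[:,1].min(),Q[:,1].max()-5,6):
    z=Q[(Q[:,1]>=y)&(Q[:,1]<y+6),2]
    if len(z)>4:t.append((y+3,np.percentile(z,90),np.median(z),np.percentile(z,10)))
t=np.array(t);print(t.round(),[np.polyfit(t[1:-1,0],t[1:-1,i],1)[0] for i in(1,2,3)])
E
```

```text
13.1333 [ 0.43448756  0.01484393 -1.34173912] [0.51643639 0.33492063 0.18081338] 0.017767010204709333 0.002724929610042216
[[460. 205. 203. 187.]
 [466. 206. 202. 188.]
 [472. 208. 202. 190.]
 [478. 208. 202. 187.]
 [484. 210. 207. 195.]
 [490. 211. 201. 192.]
 [496. 211. 204. 194.]
 [502. 212. 205. 194.]
 [508. 214. 210. 196.]
 [514. 210. 205. 195.]] [np.float64(0.17909815460209866), np.float64(0.14270772513570076), np.float64(0.2047738172045966)]
```

View pics/c7.png

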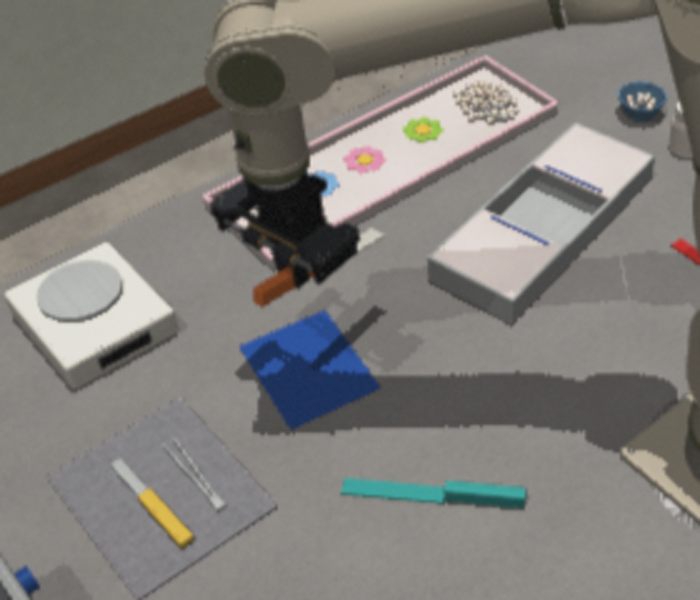

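The paddle is held over the mat: the handle is at (275,285) with the blade visible at (370,238). It is still, and tilted by about 0.18–0.2 rad. I'll check the blade height and hand in.

```bash
python3 - <<'E'
from h import *
d=np.load('pics/s7.npy');print(world('side',d,[256,257,258,259],[186,185,185,185]).round(3))
print(order.close_job())
E
```

```text
[[0.541 0.2   0.15 ]
 [0.544 0.194 0.149]
 [0.542 0.191 0.149]
 [0.536 0.191 0.153]]
the job is handed in; nothing more can be done
None
```

I gripped the paddle by its handle, slid it back under the −y cover and lifted it so the cover edge gently tilted it. I then drew it out along its own axis and carried it over the mat. The job was handed in at about 13 s of the 45 s limit, and handing in gives no verdict.

**Last checks:**
- **Position:** the gripper is within 2 mm of the mat centre I measured, (0.5165, 0.3345).
- **Height:** the blade near its tip is about 150 mm above the table, and the handle end is higher, around 200 mm.
- **Level:** the tilt is about 0.2 rad against the 0.3 limit. The individual estimates disagreed, ranging from 0.14 to 0.23 rad.
- **Stillness and grip:** the arm was still, with the paddle gripped at 25 N. The force readings I took stayed under about 3 N, and no bystander looked moved in the pictures.

**Corrected on the way:** my first mat position was wrong because stray pixels spoiled the fit. I saw in a picture that the paddle was short of the mat, measured again with both cameras (they agreed within about 1 mm), and moved the rest of the way.

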